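# Line up the bar things by height on the walnut strip

### The arm

A 6-joint arm with a two-finger parallel gripper is mounted at the origin on a cart in front of the work surface, level with it; the furniture and walls round the work are solid. World frame = base frame: x ahead of the robot, y to its left, z up, the work surface at z = 0. Lengths are in m, angles in degrees, forces in N, time in s.
With the tool pointing down it reaches from about 0.325 to 0.85 m from the base axis. Payload 4.4 kg.
Tool frame: the origin (TCP) lies on the front face of the gripper's body, between the roots of the fingers; the fingertips stand robot.tip_extent ahead of it and the grasp point (between the pads) lies 78 mm ahead of it (robot.tip_extent is the distance from the TCP to the fingertips, in m); z points along the fingers, y is the line along which they close (so a half turn about z gives the same grasp; the last joint's range is limited). The gripper opens to 94 mm and grips with 3 to 60 N. Pads are 16 mm wide; open, the fingers measure 119 mm over their backs; the gripper's body (75 mm by 177 mm) begins 78 mm behind the grasp point.
Start: joints at [-81.618, 11.837, 88.321, -0, 79.842, -8.623], TCP at [0.168, -0.55, 0.303] pointing down, gripper open.
Joint ranges: [-156.59, 156.59], [-49.26, 127.26], [12.9, 141.05], [-63.56, 243.56], [4.71, 150.69], [-161.64, 161.64]. Speed limits (degrees/s): [159.86, 159.86, 180, 180, 180, 180].

### API

Orientations are given as a 3x3 rotation matrix whose columns are the frame's x, y, z axes.
In Python, from workcell import robot gives the robot as it stands. Calls block until the motion is done:
- robot.move_to(position, orientation): joint-space move of the TCP to a pose.
- robot.movel(position, attitude=None, speed=0.15): straight line of the TCP; attitude=None keeps the orientation; speed is the mean speed in m/s.
- robot.move_j(angles): joint-space move.
- robot.release() and robot.close(): open the fingers fully, or close them until they stop; the grip force is fixed at half the most.
- robot.pause(seconds).
- robot.inverse_kinematics(position, orientation): joint angles nearest the present ones, or None.
- robot.state(): the state.
- robot.get_image(name): name is "side" or "top" or "wrist"; returns the picture (400x640x3 uint8, blue, green, red); there is no depth.
- robot.camera_info(name): a dict with "camera_matrix" (3x3 intrinsics, pixels), "position" and "orientation" of the camera in the world. Camera axes: x right, y up, looking along -z (the intrinsics and any distortion apply to the point x, -y, -z); pixel columns grow to the right and rows downward; lengths in m; the calibration is good to about 2 mm. A picture is of the moment at which its call begins: read the wrist's pose just before it. camera_info takes no time and is no camera call; for the wrist camera it gives the pose at the moment of the call.
A pose or a line that the arm cannot do raises robot.MotionError and nothing moves.
- robot.sign_off(): hands the job in; it is judged then, once.
The state is a dict: "clock": time; "joints": joint angles; "joint_velocities": joint speeds; "tau": joint torques, N m; "tcp_pos": TCP position; "eef_rot": TCP orientation; "force": force on the tool from outside, world axes, zero at the start; "wrist_torque": the same for the moment, N m; "gripper_width": finger opening in m; "finger_force": force on a finger pad.
Only numpy, scipy, OpenCV 4.12 (cv2) and the standard library are available. Lean on these libraries where they do the work, as an engineer would, in place of code of your own. Each camera call takes 0.05 s, during which the arm holds its last target. There are 200 camera calls.

### The job

Tidy the bar: line up the pepper mill, the brass jigger, the bottle stopper and the tea light in order of height on the walnut strip, each in the middle of its own cork pad. The tallest goes on the pad next to the brass post and the shortest on the pad at the far end. Keep each one the same way up as it stands now and set it down rather than dropping it or knocking it over.

Things in the scene. Friction and masses are not known exactly. Their poses are not given: they have to be found in the camera images.
- pepper_mill: wooden pepper mill, 140 mm tall, the tallest: body up to 58 mm across and 101 mm high, then a round head 50 mm across from 102 to 129 mm (grip it 122 mm up), small metal button on top. 0.18 kg. Loose, stands to the right of the strip at the start, about 75 mm or more (centres) from the other three. Origin: centre of its underside; z up
- jigger: brass double jigger (hourglass bar measure), 91 mm tall, second tallest, on its wider 44 mm cup; to the grip it is solid, a nearly straight 44 mm cylinder (grip 75 mm up). 0.12 kg. Loose, stands to the right of the strip at the start, about 75 mm or more (centres) from the other three. Origin: centre of its underside; z up
- bottle_stopper: bottle stopper standing on its brass knob, 51 mm tall, third tallest: knob 35 mm across, 22 mm high, above it a black rubber cone up to 22 mm across (grip 38 mm up). 0.07 kg. Loose, stands to the right of the strip at the start, about 75 mm or more (centres) from the other three. Origin: centre of its underside; z up
- tea_light: tea light (candle in a plain metal cup), 38 mm across, 15 mm tall, the shortest. 0.03 kg. Loose, stands to the right of the strip at the start, about 75 mm or more (centres) from the other three. Origin: centre of its underside; z up
- pad_a: flat round cork pad, 64 mm across (68 mm with its brass rim), 3 mm thick; one of four alike in a row, 90 mm between centres, on a fixed dark walnut strip 80 x 450 x 14 mm lying flat on the worktop. Origin: centre of its underside, 14 mm above the worktop; things stand on it 17 mm above the worktop. z up, y along the strip. Which letter lies where in the row differs every time
- pad_b: flat round cork pad, 64 mm across (68 mm with its brass rim), 3 mm thick; one of four alike in a row, 90 mm between centres, on a fixed dark walnut strip 80 x 450 x 14 mm lying flat on the worktop. Origin: centre of its underside, 14 mm above the worktop; things stand on it 17 mm above the worktop. z up, y along the strip. Which letter lies where in the row differs every time
- pad_c: flat round cork pad, 64 mm across (68 mm with its brass rim), 3 mm thick; one of four alike in a row, 90 mm between centres, on a fixed dark walnut strip 80 x 450 x 14 mm lying flat on the worktop. Origin: centre of its underside, 14 mm above the worktop; things stand on it 17 mm above the worktop. z up, y along the strip. Which letter lies where in the row differs every time
- pad_d: flat round cork pad, 64 mm across (68 mm with its brass rim), 3 mm thick; one of four alike in a row, 90 mm between centres, on a fixed dark walnut strip 80 x 450 x 14 mm lying flat on the worktop. Origin: centre of its underside, 14 mm above the worktop; things stand on it 17 mm above the worktop. z up, y along the strip. Which letter lies where in the row differs every time
- brass_post: small turned brass post, 22 mm across at the foot, 48 mm tall, fixed on one end of the walnut strip (which end differs every time), in line with the row; the pads' centres lie 70, 160, 250 and 340 mm from it. The strip's other end has only a low 8 mm wooden stop. Origin: centre of its underside, z up
- cork1: wine cork lying on the worktop among the four things, 23 mm thick, 45 mm long along its y; no part of the job. Origin: centre of its underside. (Beware of the wall cabinets over the back of the worktop: fronts and pulls from x = 0.53 m on, undersides 0.46 m up; lemons lie right of y = -0.46 m, other clutter beyond x = 0.57 m)
There are look-alikes about, which are no part of the job. Leave any black or red look-alike of the tea_light alone.

How it is judged (in metres and radians):
At the end, for the whole second after the job is handed in: Counted from the brass post, the four pads carry the pepper mill, the jigger, the bottle stopper and the tea light, each within 14 mm of the pad's centre, standing on it upright (within 0.12 rad), released and at rest (((horizontal distance between pepper_mill and pad_a below 0.014 m and z of pepper_mill in the frame of pad_a below 0.008 m and horizontal distance between pad_a and brass_post between 0.025 and 0.115 m) or (horizontal distance between pepper_mill and pad_b below 0.014 m and z of pepper_mill in the frame of pad_b below 0.008 m and horizontal distance between pad_b and brass_post between 0.025 and 0.115 m) or (horizontal distance between pepper_mill and pad_c below 0.014 m and z of pepper_mill in the frame of pad_c below 0.008 m and horizontal distance between pad_c and brass_post between 0.025 and 0.115 m) or (horizontal distance between pepper_mill and pad_d below 0.014 m and z of pepper_mill in the frame of pad_d below 0.008 m and horizontal distance between pad_d and brass_post between 0.025 and 0.115 m)) and angle between each of pepper_mill, jigger, bottle_stopper, tea_light's own z axis and vertical below 0.12 rad and linear speed of each of pepper_mill, jigger, bottle_stopper, tea_light below 0.02 m/s and contact force between the fingers and pepper_mill below 0.05 N and ((horizontal distance between jigger and pad_a below 0.014 m and z of jigger in the frame of pad_a below 0.008 m and horizontal distance between pad_a and brass_post between 0.115 and 0.205 m) or (horizontal distance between jigger and pad_b below 0.014 m and z of jigger in the frame of pad_b below 0.008 m and horizontal distance between pad_b and brass_post between 0.115 and 0.205 m) or (horizontal distance between jigger and pad_c below 0.014 m and z of jigger in the frame of pad_c below 0.008 m and horizontal distance between pad_c and brass_post between 0.115 and 0.205 m) or (horizontal distance between jigger and pad_d below 0.014 m and z of jigger in the frame of pad_d below 0.008 m and horizontal distance between pad_d and brass_post between 0.115 and 0.205 m)) and contact force between the fingers and jigger below 0.05 N and ((horizontal distance between bottle_stopper and pad_a below 0.014 m and z of bottle_stopper in the frame of pad_a below 0.008 m and horizontal distance between pad_a and brass_post between 0.205 and 0.295 m) or (horizontal distance between bottle_stopper and pad_b below 0.014 m and z of bottle_stopper in the frame of pad_b below 0.008 m and horizontal distance between pad_b and brass_post between 0.205 and 0.295 m) or (horizontal distance between bottle_stopper and pad_c below 0.014 m and z of bottle_stopper in the frame of pad_c below 0.008 m and horizontal distance between pad_c and brass_post between 0.205 and 0.295 m) or (horizontal distance between bottle_stopper and pad_d below 0.014 m and z of bottle_stopper in the frame of pad_d below 0.008 m and horizontal distance between pad_d and brass_post between 0.205 and 0.295 m)) and contact force between the fingers and bottle_stopper below 0.05 N and ((horizontal distance between tea_light and pad_a below 0.014 m and z of tea_light in the frame of pad_a below 0.008 m and horizontal distance between pad_a and brass_post between 0.295 and 0.385 m) or (horizontal distance between tea_light and pad_b below 0.014 m and z of tea_light in the frame of pad_b below 0.008 m and horizontal distance between pad_b and brass_post between 0.295 and 0.385 m) or (horizontal distance between tea_light and pad_c below 0.014 m and z of tea_light in the frame of pad_c below 0.008 m and horizontal distance between pad_c and brass_post between 0.295 and 0.385 m) or (horizontal distance between tea_light and pad_d below 0.014 m and z of tea_light in the frame of pad_d below 0.008 m and horizontal distance between pad_d and brass_post between 0.295 and 0.385 m)) and contact force between the fingers and tea_light below 0.05 N); the robot touches nothing.
It fails at once if a thing is dropped or knocked over (it moves faster than 0.7 m/s with no finger on it, as after a fall of 25 mm, or it leans by more than 60 degrees) ((linear speed of pepper_mill above 0.7 m/s and contact force between the fingers and pepper_mill below 0.05 N) or (linear speed of jigger above 0.7 m/s and contact force between the fingers and jigger below 0.05 N) or (linear speed of bottle_stopper above 0.7 m/s and contact force between the fingers and bottle_stopper below 0.05 N) or (linear speed of tea_light above 0.7 m/s and contact force between the fingers and tea_light below 0.05 N) or angle between any of pepper_mill, jigger, bottle_stopper, tea_light's own z axis and vertical above 1.05 rad).
It also fails if it takes over 120 s, if anything falls off the work surface, if the arm or the gripper's body presses on something with over 40 N, if the wrist force passes 120 N, or if a joint passes its speed limit or range.

## Working session

There is one attempt and no reset: what is moved stays moved. The work goes in short steps, each a Python script; the robot and the scene stay as the last script left them, time stands still between calls to the robot, and variables do not carry over. Pictures are saved under pics/ and viewed, at most 14 in all, crops included, and the job is handed in when it is done.

```bash
mkdir -p pics; ls; python3 - <<'E'
from workcell import robot
import cv2,numpy as np
for n in("top","side"):
    i=robot.camera_info(n);print(n,np.round(i["camera_matrix"],1).tolist(),np.round(i["position"],3),np.round(i["orientation"],3).tolist(),[k for k in i])
    cv2.imwrite(f"pics/{n}0.png",robot.get_image(n))
print(robot.tip_extent,robot.state())
E
```

```text
pics
top [[490.7, 0.0, 318.6], [0.0, 490.7, 201.1], [0.0, 0.0, 1.0]] [ 0.182 -0.042  1.369] [[0.022, 0.982, -0.186], [-1.0, 0.022, -0.005], [-0.001, 0.186, 0.983]] ['camera_matrix', 'position', 'orientation']
side [[490.9, 0.0, 320.3], [0.0, 490.9, 194.9], [0.0, 0.0, 1.0]] [-0.103  1.219  0.612] [[-0.927, 0.123, -0.355], [-0.375, -0.361, 0.854], [-0.023, 0.924, 0.381]] ['camera_matrix', 'position', 'orientation']
0.0972 {'clock': 0.1, 'joints': array([-8.16160265e+01,  1.18806418e+01,  8.83953843e+01,  3.00391648e-04,
        7.98403165e+01, -8.62392444e+00]), 'joint_velocities': array([ 0.04072673, -0.09401614, -0.18678031, -0.04685514, -0.05233155,
        0.00911914]), 'tau': array([-2.78199241e-04, -3.71865785e+01, -2.82293147e+01,  7.00158533e-02,
        3.10383237e-02, -5.42900295e-05]), 'tcp_pos': array([ 0.16809445, -0.54933693,  0.30160425]), 'eef_rot': array([[ 9.56264762e-01,  2.92502343e-01, -2.90962937e-04],
       [ 2.92502324e-01, -9.56262700e-01,  2.00961179e-03],
       [ 3.09579153e-04, -2.00682828e-03, -9.99997938e-01]]), 'force': array([ 0.73553137, -0.4306108 , -1.29005795]), 'wrist_torque': array([-0.00583095, -0.03899748,  0.01504209]), 'finger_force': 0.0, 'gripper_width': 0.09354190353667681}
```

View pics/top0.png

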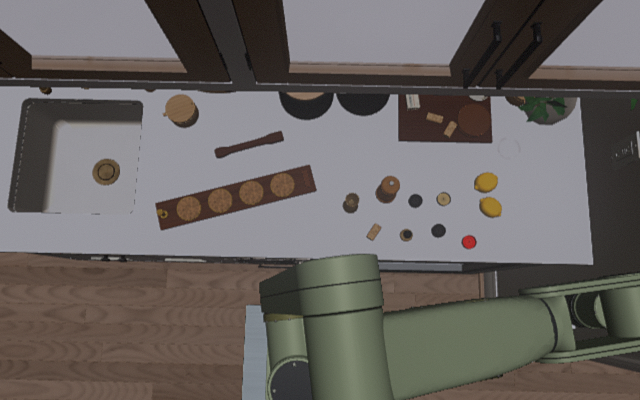

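View pics/side0.png

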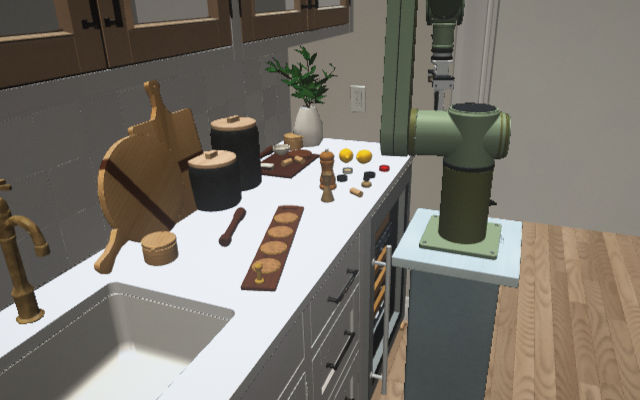

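The top view shows the post at (163,214) and the pads at (189,208), (220,200), (251,192) and (283,185). The mill is at (389,188), the jigger at (351,203) and the stopper at about (406,235). 

Tea-light candidates:
- (444,199): white wax in a metal cup. This fits the description, so I choose it.
- (415,200) and (438,230): black look-alikes.
- (469,242): a red look-alike.

The cork is at (374,232). Next I'll take wrist views.

```bash
cat > h.py <<'E'
from workcell import robot
import cv2,numpy as np
def ray(info,px):
    K=np.array(info["camera_matrix"]);d=np.linalg.solve(K,np.array([px[0],px[1],1.]))
    return np.array(info["position"]),np.array(info["orientation"])@(d*[1,-1,-1])
def onplane(info,px,z):
    p,d=ray(info,px);return p+d*(z-p[2])/d[2]
def meet(rays):
    A=np.zeros((3,3));b=np.zeros(3)
    for p,d in rays:
        d=d/np.linalg.norm(d);M=np.eye(3)-np.outer(d,d);A+=M;b+=M@p
    return np.linalg.solve(A,b)
def proj(info,P):
    q=np.array(info["orientation"]).T@(np.array(P)-info["position"]);K=np.array(info["camera_matrix"])
    return (K@(q*[1,-1,-1]/-q[2]))[:2]
def down(deg):  # finger-closing line (y axis) at angle deg from world x
    a=np.radians(deg);y=np.array([np.cos(a),np.sin(a),0]);z=np.array([0,0,-1.])
    return np.column_stack([np.cross(y,z),y,z])
E
python3 - <<'E'
from h import *
t=robot.camera_info("top")
for n,p,z in[("post",(163,214),.06),("p1",(189,208),.017),("p2",(220,200),.017),("p3",(251,192),.017),("p4",(283,185),.017),("jig",(351,203),.05),("mill",(389,185),.12),("stop",(406,235),.03),("cork",(374,232),.012),("tea",(444,199),.015),("blk",(415,200),.015),("blk2",(438,230),.015),("red",(469,242),.015)]:
    print(n,np.round(onplane(t,p,z),3))
w=robot.camera_info("wrist");s=robot.state();R=s["eef_rot"]
print(np.round(R.T@(w["position"]-s["tcp_pos"]),3),np.round(R.T@w["orientation"],3).tolist(),np.round(w["camera_matrix"],1).tolist())
for p in([.40,-.35,.36],[.42,-.2,.36],[.42,.2,.36],[.36,.36,.30]):
  for a in (0,90,180,-90):
    j=robot.inverse_kinematics(p,down(a));print(p,a,None if j is None else np.round(j))
E
```

```text
post [0.385 0.385 0.06 ]
p1 [0.411 0.328 0.017]
p2 [0.435 0.242 0.017]
p3 [0.46  0.156 0.017]
p4 [0.482 0.067 0.017]
jig [ 0.429 -0.123  0.05 ]
mill [ 0.466 -0.218  0.12 ]
stop [ 0.347 -0.276  0.03 ]
cork [ 0.355 -0.191  0.012]
tea [ 0.453 -0.387  0.015]
blk [ 0.448 -0.305  0.015]
blk2 [ 0.364 -0.368  0.015]
red [ 0.333 -0.453  0.015]
[ 0.072  0.001 -0.082] [[-0.0, 0.969, 0.247], [1.0, 0.001, -0.001], [-0.001, 0.247, -0.969]] [[309.7, 0.0, 318.6], [0.0, 309.7, 199.6], [0.0, 0.0, 1.0]]
[0.4, -0.35, 0.36] 0 [-51.   4.  90.  -0.  86. -51.]
[0.4, -0.35, 0.36] 90 [ -51.    4.   90.   -0.   86. -141.]
[0.4, -0.35, 0.36] 180 [-51.   4.  90.  -0.  86. 129.]
[0.4, -0.35, 0.36] -90 [-51.   4.  90.  -0.  86.  39.]
[0.42, -0.2, 0.36] 0 [-36.  -4.  99.  -0.  86. -36.]
[0.42, -0.2, 0.36] 90 [ -36.   -4.   99.   -0.   86. -126.]
[0.42, -0.2, 0.36] 180 [-36.  -4.  99.  -0.  86. 144.]
[0.42, -0.2, 0.36] -90 [-36.  -4.  99.  -0.  86.  54.]
[0.42, 0.2, 0.36] 0 [15. -4. 99. -0. 86. 15.]
[0.42, 0.2, 0.36] 90 [ 15.  -4.  99.  -0.  86. -75.]
[0.42, 0.2, 0.36] 180 None
[0.42, 0.2, 0.36] -90 [ 15.  -4.  99.  -0.  86. 105.]
[0.36, 0.36, 0.3] 0 [35.  4. 98. -0. 78. 35.]
[0.36, 0.36, 0.3] 90 [ 35.   4.  98.  -0.  78. -55.]
[0.36, 0.36, 0.3] 180 [  35.    4.   98.   -0.   78. -145.]
[0.36, 0.36, 0.3] -90 [ 35.   4.  98.  -0.  78. 125.]
```

```bash
cat >> h.py <<'E'
import pickle
def snap(name):
    i=robot.camera_info("wrist");im=robot.get_image("wrist")
    cv2.imwrite(f"pics/{name}.png",im);pickle.dump(i,open(f"pics/{name}.pkl","wb"));return i,im
E
python3 - <<'E'
from h import *
for k,p in enumerate([[.37,-.38,.30],[.37,-.20,.30],[.38,.14,.30],[.36,.28,.30]]):
    robot.move_to(p,down(-90));robot.pause(.3);snap(f"w{k}")
print(robot.state()["clock"])
a=[cv2.imread(f"pics/w{k}.png") for k in range(4)]
c=cv2.resize(np.vstack([np.hstack(a[:2]),np.hstack(a[2:])]),(800,500),interpolation=cv2.INTER_AREA);cv2.imwrite("pics/m1.png",c)
E
```

```text
5.1917
```

View pics/m1.png

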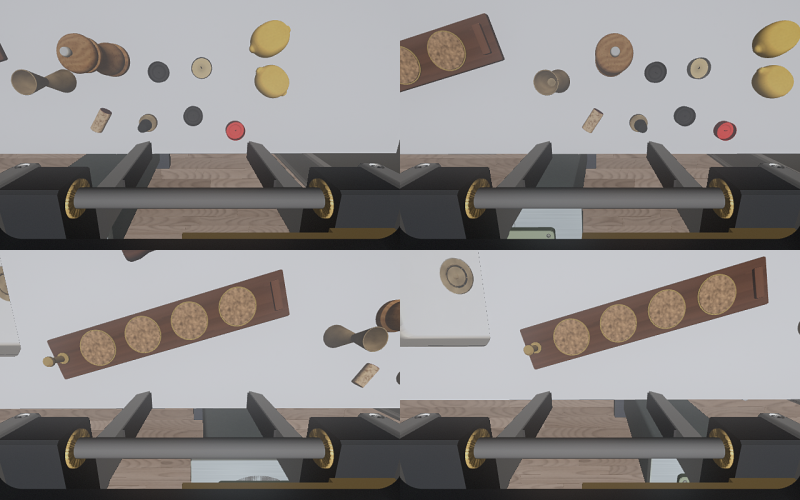

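The mosaic shows everything clearly. In w0 (top left) the mill's button is at (64,51), the chosen tea light is white at (201,67), the black look-alikes are at (158,71) and (193,116), and the red one is at (235,130). The pads and post are fully visible in w2 and w3. Next I'll take nadir views over each object and triangulate.

```bash
python3 - <<'E'
from h import *
for n,x,y in[("jig",.429,-.123),("mill",.466,-.218),("stop",.347,-.276),("tea",.453,-.387)]:
    robot.move_to([x-.072,y,.29],down(-90));robot.pause(.3);snap("n_"+n)
print(robot.state()["clock"])
t=[]
for n in("jig","mill","stop","tea"):
    i=pickle.load(open(f"pics/n_{n}.pkl","rb"));im=cv2.imread(f"pics/n_{n}.png")
    d=np.array(i["position"])-[0,0,.3];u=proj(i,d).round().astype(int);print(n,u)
    x0=max(u[0]-62,0);y0=max(u[1]-62,0);c=im[y0:y0+125,x0:x0+125];print(x0,y0)
    t.append(cv2.resize(c,(375,292) if 0 else (300,300),interpolation=cv2.INTER_NEAREST))
cv2.imwrite("pics/m2.png",np.vstack([np.hstack(t[:2]),np.hstack(t[2:])]))
# pads
T={}
for k in(2,3):
    i=pickle.load(open(f"pics/w{k}.pkl","rb"));im=cv2.imread(f"pics/w{k}.png");h=cv2.cvtColor(im,cv2.COLOR_BGR2HSV)
    m=((h[...,1]>60)&(h[...,2]>105)&(np.arange(400)[:,None]<235)).astype(np.uint8)
    m=cv2.morphologyEx(m,cv2.MORPH_OPEN,np.ones((5,5)));m=cv2.morphologyEx(m,cv2.MORPH_CLOSE,np.ones((5,5)))
    L=[]
    for c in cv2.findContours(m,cv2.RETR_EXTERNAL,2)[0]:
        if cv2.contourArea(c)<1200: continue
        c=cv2.convexHull(c);e=cv2.fitEllipse(c);P=np.array([onplane(i,p[0],.017)[:2] for p in c]);ctr,r=cv2.minEnclosingCircle(P.astype(np.float32)*1000)
        print(k,np.round(e[0],1),np.round(e[1],1),np.round(onplane(i,e[0],.017),4),np.round(ctr,1),round(r,1));L.append((e[0],i))
    T[k]=sorted(L,key=lambda a:a[0][0])
E
```

```text
9.825
jig [318 121]
256 59
mill [318 121]
256 59
stop [318 121]
256 59
tea [318 121]
256 59
2 [277.9 126.8] [ 92.9 421.6] [0.4454 0.1847 0.017 ] [428.5 193.5] 220.2
3 [372.6 111.4] [ 83.1 378.4] [0.4424 0.2163 0.017 ] [439.2 228.6] 198.6
```

View pics/m2.png

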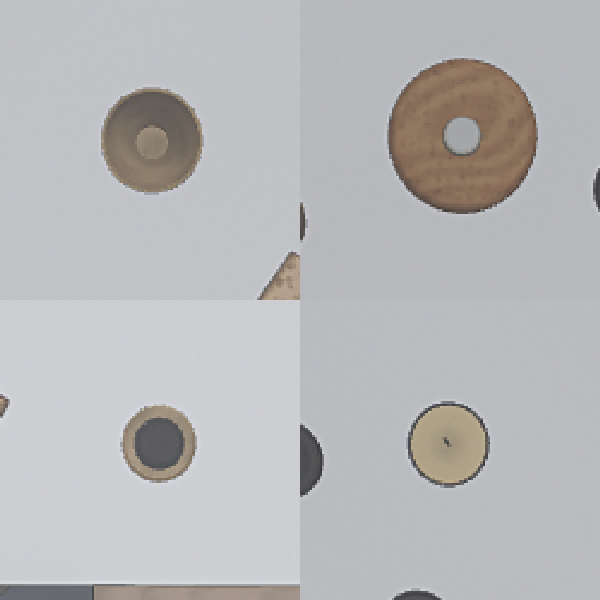

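The crops, scaled 2.4x, show the jigger centred at (152,141), the mill's button at (462,136), the black stopper cone on its brass knob at (159,443), and the wax tea light in a metal cup at (448,444). The tea light is confirmed as the right one. Now for numbers.

```bash
cat > m.py <<'E'
from h import *
def load(n): return pickle.load(open(f"pics/{n}.pkl","rb")),cv2.imread(f"pics/{n}.png")
def blob(m,near,mn=15,hull=True):
    best=None
    for c in cv2.findContours(m.astype(np.uint8),cv2.RETR_EXTERNAL,cv2.CHAIN_APPROX_NONE)[0]:
        if cv2.contourArea(c)<mn: continue
        M=cv2.moments(cv2.convexHull(c));q=np.array([M["m10"],M["m01"]])/M["m00"];d=np.linalg.norm(q-near)
        if best is None or d<best[0]: best=(d,q,cv2.contourArea(c),c)
    return best
def masks(im):
    h=cv2.cvtColor(im,cv2.COLOR_BGR2HSV).astype(int);H,S,V=h[...,0],h[...,1],h[...,2]
    return dict(obj=((V<150)|(S>40)),black=(V<85)&(S<60),wax=(S>50)&(V>110),grey=(S<30)&(V>110))
E
python3 - <<'E'
from m import *
F={}
for n,mk,near in[("jig","obj",(319,117)),("mill","grey",(323,116)),("stop","black",(322,119)),("tea","wax",(318,119))]:
    i,im=load("n_"+n);m=masks(im);b=blob(m[mk],near);o=blob(m["obj"],near);F[n]=(i,b[1]);F[n+"o"]=(i,o[1])
    print(n,b[1].round(1),b[2],"obj",o[1].round(1),o[2])
for n,mk,L in[("mill","grey",[("w0",(102,82)),("w1",(344,82))]),("stop","black",[("w0",(232,204)),("w1",(385,203))]),("tea","wax",[("w0",(322,108)),("w1",(478,109))])]:
    r=[ray(*F[n])]
    for v,near in L:
        i,im=load(v);b=blob(masks(im)[mk],near);print(n,v,b[1].round(1),b[2]);r.append(ray(i,b[1]))
    print(n,meet(r).round(4),meet(r[:2]).round(4),meet(r[::2]).round(4))
for n,z in(("jig",.091),("millo",.115),("stopo",.012),("teao",.015)): print(n,onplane(*F[n],z).round(4))
for k in(2,3):
    i,im=load(f"w{k}");h=cv2.cvtColor(im,cv2.COLOR_BGR2HSV)
    c={2:[(157,157),(228,134),(303,112),(381,91)],3:[(274,139),(347,118),(427,95),(507,71)]}[k]
    for a,b in c: print(k,np.median(h[b-10:b+10,a-10:a+10].reshape(-1,3),0))
    a,b=c[0];a2,b2=c[1];print("mid",np.median(h[(b+b2)//2-2:(b+b2)//2+2,(a+a2)//2-1:(a+a2)//2+2].reshape(-1,3),0),"rim off", h[b,a-32:a-22].tolist())
i,im=load("w0");cv2.imwrite("pics/m3.png",np.hstack([cv2.resize(im[80:180,0:130],None,fx=3,fy=3),cv2.resize(load("w2")[1][120:220,60:190],None,fx=3,fy=3)]))
E
```

```text
jig [318.6 117. ] 1377.0 obj [318.6 117. ] 1377.0
mill [319.5 133.4] 154650.5 obj [323.  115.1] 3079.5
stop [402.2 105.3] 67.5 obj [321.7 118.4] 707.5
tea [317.2 118.5] 746.5 obj [317.3 118.5] 900.0
mill w0 [ 37.5 263.8] 55.0
mill w1 [323.4 128.1] 139313.0
mill [ 0.4245 -0.2226  0.2415] [ 0.42   -0.2368  0.2519] [ 0.4098 -0.2241 -1.0446]
stop w0 [231.4 201.1] 317.0
stop w1 [384.8 201.1] 297.5
stop [ 0.3659 -0.3029  0.1079] [ 0.3704 -0.3239  0.1592] [ 0.3641 -0.3027  0.1112]
tea w0 [322.1 108.6] 717.0
tea w1 [478.2 108.8] 648.0
tea [ 0.4547 -0.3862  0.0105] [ 0.4547 -0.3862  0.0072] [ 0.4547 -0.3862  0.0105]
jig [ 0.4322 -0.1235  0.091 ]
millo [ 0.47   -0.2216  0.115 ]
stopo [ 0.3502 -0.2801  0.012 ]
teao [ 0.4547 -0.3863  0.015 ]
2 [ 14.  82. 155.]
2 [ 14.  83. 156.]
2 [ 14.  83. 155.]
2 [ 14.  84. 154.]
mid [  8.5  81.  106.5] rim off [[7, 68, 101], [5, 63, 97], [2, 53, 86], [21, 101, 169], [18, 92, 171], [14, 81, 171], [14, 80, 166], [14, 83, 157], [14, 81, 151], [14, 78, 150]]
3 [ 14.  82. 157.]
3 [ 14.  83. 156.]
3 [ 14.  84. 156.]
3 [ 14.  88. 155.]
mid [  8.5  81.  107.5] rim off [[7, 67, 103], [6, 61, 100], [5, 54, 89], [18, 97, 150], [21, 99, 167], [14, 78, 160], [14, 80, 168], [15, 80, 168], [14, 80, 162], [14, 80, 159]]
```

View pics/m3.png

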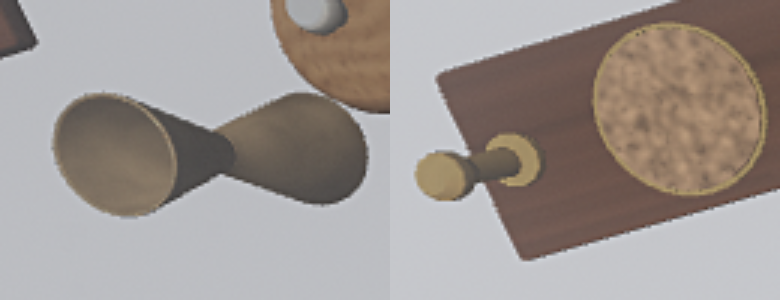

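The left crop shows the jigger's top rim in w0 centred at (38.3,131.7). The right crop shows the cork pad with its rim, clearly separate from the walnut, with the post base to its left. I'll refine the measurements from these.

```bash
python3 - <<'E'
from m import *
def pick(v,mk,near):
    i,im=load(v);m=masks(im)
    V=cv2.cvtColor(im,cv2.COLOR_BGR2HSV)[...,2].astype(int);S=cv2.cvtColor(im,cv2.COLOR_BGR2HSV)[...,1]
    M={"black":(V<100)&(S<60),"grey":(S<45)&(V>100)}[mk]
    w=np.zeros_like(M);a,b=map(int,near);w[b-24:b+25,a-24:a+25]=1
    M=M&(w>0);
    if mk=="grey": # drop things touching window border
        n,l=cv2.connectedComponents(M.astype(np.uint8));M=l==l[b,a]
    b_=blob(M,near);print(v,b_[1].round(1),b_[2]);return ray(i,b_[1])
r=[pick("n_mill","grey",(323,116)),pick("w0","grey",(102,82)),pick("w1","grey",(344,82))]
print("mill",meet(r).round(4),meet(r[:2]).round(4))
r=[pick("n_stop","black",(322,119)),pick("w0","black",(236,200)),pick("w1","black",(386,202))]
print("stop",meet(r).round(4),meet(r[:2]).round(4))
i,_=load("n_jig");i0,_=load("w0");print("jig",meet([ray(i,(318.6,117)),ray(i0,(38.3,131.7))]).round(4))
E_={}
for k,c in{2:[(157,157),(228,134),(303,112),(381,91)],3:[(274,139),(347,118),(427,95),(507,71)]}.items():
    i,im=load(f"w{k}");V=cv2.cvtColor(im,cv2.COLOR_BGR2HSV)[...,2]
    m=((V>118)&(cv2.cvtColor(im,cv2.COLOR_BGR2HSV)[...,1]>55)).astype(np.uint8)
    m=cv2.morphologyEx(m,cv2.MORPH_OPEN,np.ones((5,5)))
    E_[k]=[]
    for q in c:
        b=blob(m,q,800);e=cv2.fitEllipse(cv2.convexHull(b[3]));E_[k].append((i,e[0]))
        print(k,q,b[1].round(1),b[2],np.round(e[0],1),np.round(e[1],1))
P=np.array([meet([ray(*E_[2][n]),ray(*E_[3][n])]) for n in range(4)]);print(P.round(4))
Q=np.array([(onplane(*E_[2][n],.017)+onplane(*E_[3][n],.017))/2 for n in range(4)]);print(Q.round(4),np.linalg.norm(np.diff(Q,axis=0),axis=1))
E
```

```text
n_mill [322.8 114.6] 178.5
w0 [103.7  81.9] 197.5
w1 [343.9  81.6] 176.0
mill [ 0.47   -0.2212  0.1352] [ 0.4699 -0.2212  0.1351]
n_stop [321.7 118.1] 311.0
w0 [231.4 201.1] 325.0
w1 [385.  201.3] 314.5
stop [ 0.3503 -0.2799  0.0311] [ 0.3503 -0.2799  0.0311]
jig [ 0.432  -0.1235  0.0892]
2 (157, 157) [155.3 155.8] 2452.0 [155.4 155.8] [53.6 60.6]
2 (228, 134) [228.1 134.7] 2653.0 [228.2 134.7] [57.2 61.3]
2 (303, 112) [302.5 112.7] 2824.0 [302.5 112.7] [59.5 62.1]
2 (381, 91) [379.6  89.9] 2930.5 [379.6  90. ] [60.1 64.7]
3 (274, 139) [273.9 138.7] 2649.5 [273.9 138.7] [58.1 60.1]
3 (347, 118) [348.9 116.9] 2763.5 [348.9 116.8] [59.2 61.9]
3 (427, 95) [426.8  94.1] 2828.5 [426.6  94.2] [58.9 64.8]
3 (507, 71) [508.1  70.2] 2924.0 [508.1  70.2] [57.7 67. ]
[[0.4124 0.3293 0.017 ]
 [0.4365 0.2428 0.0153]
 [0.4609 0.1563 0.016 ]
 [0.4851 0.0704 0.0192]]
[[0.4124 0.3293 0.017 ]
 [0.4366 0.2427 0.017 ]
 [0.4608 0.1564 0.017 ]
 [0.4853 0.0695 0.017 ]] [0.08999082 0.089609   0.09026744]
```

```bash
cat > pp.py <<'E'
from h import *
OBJ=dict(mill=((.4700,-.2212),.122,(.4124,.3293)),jig=((.4321,-.1235),.075,(.4366,.2427)),
         stop=((.3503,-.2800),.038,(.4609,.1563)),tea=((.4547,-.3863),.0215,(.4853,.0700)))
R=down(15.6);W=lambda x:min(x,.38);ZT=.31
def pick(n):
    (x,y),g,_=OBJ[n];z=g+.078
    robot.release();robot.move_to([W(x),y,ZT],R)
    robot.movel([x,y,min(z+.10,ZT-.01)],speed=.3);robot.movel([x,y,z],speed=.12);robot.pause(.2)
    s=robot.state();print(n,"tcp err mm",((s["tcp_pos"]-[x,y,z])*1000).round(1))
    robot.close();robot.pause(.3);s=robot.state();print("grip",round(s["gripper_width"],4),round(s["finger_force"],1))
    robot.movel([x,y,z+.06],speed=.12);robot.movel([W(x),y,ZT],speed=.25)
    s=robot.state();print("lifted",round(s["gripper_width"],4),round(s["finger_force"],1),s["clock"])
def place(n):
    _,g,(x,y)=OBJ[n];z=g+.078+.017
    robot.move_to([W(x),y,ZT],R);robot.movel([x,y,min(z+.05,ZT)],speed=.2);robot.movel([x,y,z+.005],speed=.1);robot.pause(.3)
    f0=robot.state()["force"][2]
    for k in range(4,-4,-1):
        robot.movel([x,y,z+k*.001],speed=.02);robot.pause(.1);f=robot.state()["force"][2]
        if abs(f-f0)>2.5: break
    s=robot.state();print("down at",k,round(f-f0,1),((s["tcp_pos"]-[x,y,z])*1000).round(1))
    robot.release();robot.pause(.3);robot.movel([x,y,min(z+.11,ZT)],speed=.2);robot.movel([W(x),y,ZT],speed=.3)
    print("t",robot.state()["clock"],robot.state()["gripper_width"])
E
python3 - <<'E'
from pp import *
for n in OBJ:
    for x,y,z in[(*OBJ[n][0],OBJ[n][1]+.078),(*OBJ[n][2],OBJ[n][1]+.095)]:
        print(n,robot.inverse_kinematics([x,y,z],R) is not None,np.round(robot.inverse_kinematics([W(x),y,ZT],R)))
pick("mill")
E
```

```text
mill True [-42.  -6. 106.  -0.  80. -57.]
mill True [31.  3. 98. -0. 80. 15.]
jig True [-30. -11. 110.  -0.  81. -46.]
jig True [ 22.  -4. 104.  -0.  80.   6.]
stop True [-50.  -4. 105.  -0.  80. -65.]
stop True [ 10.  -9. 109.  -0.  80.  -5.]
tea True [-55.   7.  92.  -0.  80. -70.]
tea True [ -2. -13. 112.  -0.  81. -18.]
mill tcp err mm [ 0.5 -0.3  0.9]
grip 0.047 30.0
lifted 0.0468 30.0 15.4167
```

```bash
python3 - <<'E'
from pp import *
place("mill");pick("jig")
E
```

```text
down at -1 8.0 [ 0.1  0.2 -0.1]
t 22.8583 0.09433861341175528
jig tcp err mm [ 0.5 -0.3  0.8]
grip 0.0386 30.0
lifted 0.0385 29.9 28.7667
```

```bash
python3 - <<'E'
from pp import *
place("jig");pick("stop")
E
```

```text
down at -1 6.9 [ 0.1  0.1 -0.1]
t 36.1667 0.09402671242508027
stop tcp err mm [ 0.4 -0.5  0.8]
grip 0.0206 30.0
lifted 0.0209 30.0 42.6917
```

```bash
python3 - <<'E'
from pp import *
place("stop");pick("tea")
E
```

```text
down at -1 7.6 [ 0.1  0.  -0.1]
t 50.9 0.09394321399861051
tea tcp err mm [ 0.5 -0.5  1. ]
grip 0.0365 30.0
lifted 0.037 30.0 57.55
```

```bash
python3 - <<'E'
from pp import *
place("tea")
robot.move_to([.36,.28,.30],down(-90));robot.pause(.3);snap("f0")
robot.move_to([.37,.12,.30],down(-90));robot.pause(.3);snap("f1")
a=[cv2.imread(f"pics/f{k}.png")[:240] for k in(0,1)];cv2.imwrite("pics/m4.png",np.vstack(a))
print(robot.state()["clock"])
E
```

```text
down at -1 7.0 [ 0.   0.  -0.1]
t 65.8667 0.0942089483883689
69.275
```

View pics/m4.png

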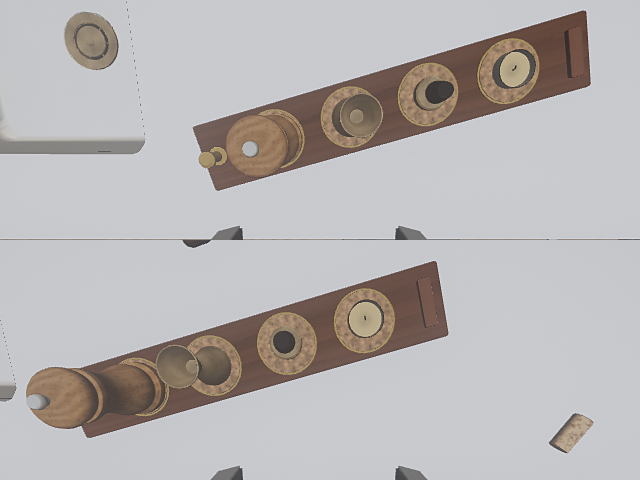

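All four stand upright on their pads in the right order. In the top view the mill's button is at (250,149), the jigger's rim at (360,115), the stopper's tip at (441,91) and the tea light at (515,69). I'll do one numeric check before handing in.

```bash
python3 - <<'E'
from m import *
a,_=load("f0");b,_=load("f1")
T={}
for n,p,q,c in[("mill",(250,149),(37,162),(.4124,.3293)),("jig rim",(361,115.5),(178.5,127),(.4366,.2427)),("stop tip",(441,91.5),(285,102),(.4609,.1563)),("tea",(514.5,69),(366,79.5),(.4853,.07))]:
    P=meet([ray(a,p),ray(b,q)]);print(n,P.round(4),"off mm",((P[:2]-c)*1000).round(1));T[n]=np.linalg.norm(P[:2]-c)
if max(T.values())<.007: print(robot.sign_off())
E
```

```text
mill [0.4117 0.3294 0.1514] off mm [-0.7  0.1]
jig rim [0.4363 0.2421 0.1044] off mm [-0.3 -0.6]
stop tip [0.4604 0.1544 0.05  ] off mm [-0.5 -1.9]
tea [0.4851 0.0689 0.0262] off mm [-0.2 -1.1]
the job is handed in; nothing more can be done
None
```

The mill, jigger, stopper and tea light stand upright in that order from the brass post, each measured within about 2 mm of its pad's centre, and I handed the job in at about 69 s on the robot clock.

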